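# Refit the roller of a hose guide

## Task

Put the missing roller back on the hose guide: take the loose roller that is as tall as the one already fitted, lower it onto the empty spindle until it sits fully down, without letting it drop, then swing the keeper bar shut over it as on the other side. Leave the short roller standing where it is.

Things in the scene. Friction and masses are not known exactly. Their poses are not given: they have to be found in the camera images.
- hose_guide: Fixed hose guide: a grey steel base plate 90 x 260 x 12 mm with two upright steel spindles 100 mm apart along its y. Origin: centre of the plate's underside; x and y along its short and long sides, z up. At y = -50 mm a white nylon roller is already fitted under its fixed, shut keeper bar (same parts, mirrored); at y = +50 mm the spindle is empty. Its yaw varies by about 0.3 rad either way.
- spindle_foot (a point): Centre of the top face of the shoulder disc (28 mm across) at the foot of the empty spindle, on its axis, 16 mm above the bench; the roller's underside rests here. The spindle is 16 mm thick and rises 77 mm above this point; its last 9 mm taper to 8 mm. Axes as the hose guide's.
- tall_roller_mid (a point): The roller to fit: white nylon spool 70 mm tall, standing upright on the bench: two flanges 58 mm across and 10 mm thick, between them a barrel 44 mm across and 50 mm long, and a through bore of 20 mm. The same either way up. 0.14 to 0.28 kg. This point: its centre, half-way up; z along its axis.
- short_roller_mid (a point): A wrong roller, alike but only 45 mm tall, standing upright on the bench; to be left alone. This point: its centre, half-way up.
- keeper (a joint): Angle of the loose keeper bar about its upright pivot, rad: 0 = shut against its stop, the bar lying over the empty spindle (along the guide's -y from the pivot); grows as the bar swings open, at 1.57 pointing along the guide's -x, at most 2.5. Starts open (1.6 to 2.3). It swings level, stays where it is left and needs about 1.3 N at the knob.
- keeper_pivot (a point): Pivot of the keeper bar, on its axis, at the underside of the bar, 95.5 mm above the bench, on top of a post 16 mm thick, 64 mm from the empty spindle along the guide's +y. The bar is 18 mm wide and 5 mm thick and clears the spindle tip by 2.5 mm and the fitted roller by 9.5 mm.
- keeper_knob (a point): Middle of the upright black knob on the keeper bar, 64 mm from the pivot (over the spindle when shut): 15 mm across, top 124.5 mm above the bench, 24 mm tall above the bar. This point is 15 mm above the bar's top face, 115.5 mm above the bench.

How it is judged:
By the outcome, as a careful person would: the job done as asked, in the order asked, and still so for the second after the job is handed in, with the robot touching nothing.
It also fails if it takes over 61 s, if anything falls off the work surface, if the arm or the gripper's body presses on something with over 40 N, if the wrist force passes 120 N, or if a joint passes its speed limit or range.

## Robot

A 6-joint arm with a two-finger parallel gripper is mounted at the origin on a cart in front of the work surface, level with it; the furniture and walls round the work are solid. World frame = base frame: x ahead of the robot, y to its left, z up, the work surface at z = 0. Lengths are in mm, angles in rad, forces in N, time in s.
With the tool pointing down it reaches from about 425 to 950 mm from the base axis. Payload 3.5 kg.
Tool frame: the origin (TCP) lies at the very end of the fingers, on their centre line; the grasp point (between the pads) lies bot.grasp_offset behind it (bot.grasp_offset is the distance from the TCP to the grasp point, in mm); z points along the fingers, y is the line along which they close (so a half turn about z gives the same grasp; the last joint's range is limited). The gripper opens to 85 mm and grips with 20 to 120 N. Pads are 22 mm wide; open, the fingers measure 114 mm over their backs; the gripper's body (76 mm by 85 mm) begins 54 mm behind the grasp point. The pads swing forward as they close: fully open they stand 13 mm farther back than shut.
Start: joints at [-1.294, 0.286, 1.577, -0, 1.279, -0.15], TCP at [279.444, -614.424, 231.325] pointing down, gripper open.
Joint ranges: [-2.77, 2.77], [-0.9, 2.22], [0.21, 2.48], [-1.53, 4.67], [0.24, 2.81], [-2.84, 2.84]. Speed limits (rad/s): [2.79, 2.79, 3.14, 3.14, 3.14, 3.14].

## Interface

Orientations are given as a rotation vector (axis times angle).
In Python, from plant import bot gives the robot as it stands. The module is installed in compiled form; this text tells all that it offers.
- The arm moves only by the tool jog_arm, never from a script. Its argument "targets" is a list of rows, each an object with "dp": the shift along the tool's x, y, z in m, a list of three; "angular": the turn, a rotation vector about the tool's x, y, z in degrees, a list of three; "gripper": the opening, from 0 (shut) to 1 (fully open). A call has exactly 5 rows; each row shifts and turns the commanded pose from where the row before left it, along the tool's axes as they then stand; what a row does not reach is not made up. A row lasts 1/8 s, in which the tool goes at most 62.5 mm and 10.7 degrees, less where a joint would pass 70% of its speed; a pose out of reach is approached as far as the arm can. A call is refused whole if a number of a shift passes 0.0625 or a number of a turn 10.7, either way. A call with a gripper value outside its range is refused whole. The fingers move at their own pace and stop on an object; the grip force is fixed at half the most. Time passes only in rows, so rows that do not move let the fingers close, or fill a call up. It gives the time, the measured TCP pose, the force, the opening and the grip force at its end, in the units of the state.
- bot.get_state(): the state, without advancing time (a new reading comes with each control period).
- bot.camera(name): name is "scene" or "top" or "wrist"; returns a dict with "image" (480x640x3 uint8, red, green, blue), "fovy" (degrees; the focal length in pixels is half the picture's height over the tangent of half this angle, whatever the lens; pixels are square), "cx", "cy" (the principal point, pixels), "xyz" and "attitude" of the camera in the world. Camera axes: x right, y down, z forward; pixel columns grow to the right and rows downward; lengths in mm; the calibration is good to about 2 mm. A picture is of the moment at which its call begins. There is no depth.
- bot.hand_in(): hands the job in; it is judged then, once.
The state is a dict: "t": time; "qpos": joint angles; "qd": joint speeds; "tau": joint torques, N m; "tcp_pos": TCP position; "orientation": TCP orientation; "force": force on the tool from outside, world axes, zero at the start; "ft_torque": the same for the moment, N m; "gripper_width": opening from 0.0 (shut) to 1.0 (fully open); "finger_force": force on a finger pad.
Only numpy, scipy, OpenCV 4.12 (cv2) and the standard library are available. Lean on these libraries where they do the work, as an engineer would, in place of code of your own. Each camera call takes 0.05 s, during which the arm holds its last target. There are 200 camera calls.

## Working session

There is one attempt and no reset: what is moved stays moved. The work goes in short steps, Python scripts to look and compute and a tool call to move; the robot and the scene stay as the last step left them, time stands still between calls to the robot, and variables do not carry over. Pictures are saved under pics/ and viewed, at most 10 in all, crops included, and the job is handed in when it is done.

Besides the shell and the picture viewer there is one more tool, called after "Emit:" as name(argument=value, ...), one argument or row to a line, values as JSON. jog_arm: Moves the arm, as the interface text tells. Its arguments: {"type":"object","properties":{"targets":{"type":"array"}},"required":["targets"]}

```bash
mkdir -p pics; cat > h.py <<'E'
import numpy as np, cv2
from scipy.spatial.transform import Rotation as R
from plant import bot
def cam(n,f=None):
    c=bot.camera(n)
    if f: cv2.imwrite(f'pics/{f}.png',c['image'][:,:,::-1])
    return c
def rot(c):
    a=np.array(c['attitude'],float); return a if a.shape==(3,3) else R.from_rotvec(a).as_matrix()
def foc(c): return 240/np.tan(np.radians(c['fovy'])/2)
def ray(c,u,v,z):
    f=foc(c); d=rot(c)@np.array([(u-c['cx'])/f,(v-c['cy'])/f,1]); p=np.array(c['xyz']); return p+d*(z-p[2])/d[2]
def proj(c,P):
    q=rot(c).T@(np.array(P)-np.array(c['xyz'])); f=foc(c); return q[0]/q[2]*f+c['cx'],q[1]/q[2]*f+c['cy']
E
python3 - <<'E'
from h import *
print(bot.get_state(),bot.grasp_offset)
for n in('scene','top'):
    c=cam(n,n+'0');print({k:v for k,v in c.items() if k!='image'})
E
```

```text
{'t': 0.0, 'qpos': array([-1.29400702e+00,  2.87191759e-01,  1.57816801e+00, -3.50555121e-05,
        1.27858739e+00, -1.50011012e-01]), 'qd': array([-0.00127519, -0.00052585, -0.00125887, -0.00016576, -0.00036693,
       -0.00013623]), 'tau': array([ 1.08120330e-03, -4.05976546e+01, -2.92626590e+01, -8.06388880e-05,
        5.70257631e-03,  2.88924404e-06]), 'tcp_pos': array([ 279.25560436, -613.8096392 ,  229.93464078]), 'orientation': array([-3.06803245e+00, -6.64857880e-01,  2.86676024e-04]), 'force': array([-0.16080461, -0.39959789,  0.46564448]), 'ft_torque': array([-0.03695061, -0.00175829,  0.00028074]), 'finger_force': 0.0, 'gripper_width': 1.0027567801211485} 18.700000000000003
{'fovy': 51.61608974986018, 'cx': 318.48317492611017, 'cy': 243.5895525581048, 'xyz': array([-110.88361873,  832.76144361,  554.06450967]), 'attitude': array([-0.78428019,  2.25813937, -1.4541246 ])}
{'fovy': 50.93120623418305, 'cx': 319.09911904214346, 'cy': 236.24562149417744, 'xyz': array([ 434.4529032 ,   39.36228919, 1064.72858745]), 'attitude': array([-2.17770693,  2.20505482, -0.07026194])}
```

View pics/top0.png

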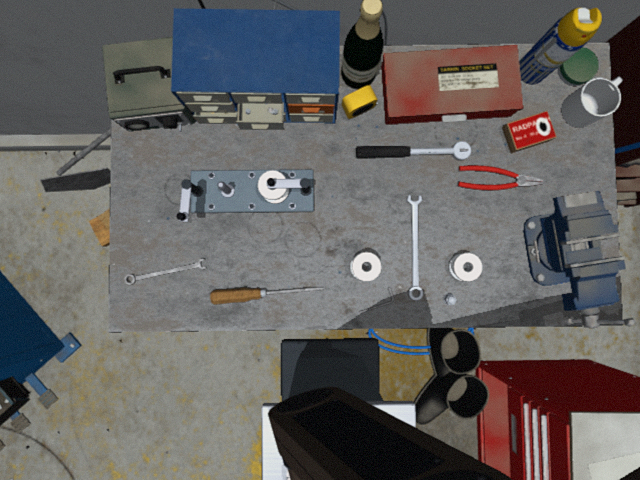

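View pics/scene0.png

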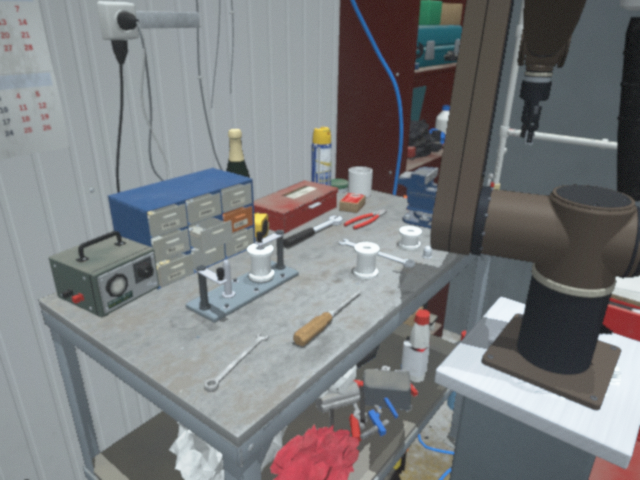

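The top view shows the guide at about (252,190), with the fitted roller at (272,185), the empty spindle near (228,188), the pivot near (197,187) and the knob near (184,215). The loose rollers are at (366,265) and (466,266). In the scene view the tall one is at (367,258) and the short one at (410,237).

```bash
python3 - <<'E'
from h import *
c=cam('top'); s=cam('scene')
im=c['image'];hsv=cv2.cvtColor(im,cv2.COLOR_RGB2HSV)
m=((hsv[:,:,2]>185)&(hsv[:,:,1]<40)).astype(np.uint8)
cs,_=cv2.findContours(m[:320],0,2)
for k in cs:
    if cv2.contourArea(k)>200:
        (u,v),r=cv2.minEnclosingCircle(k); print('white',u,v,r,ray(c,u,v,70).round(1), ray(c,u,v,45).round(1), r/foc(c)*(1064.7-70), r/foc(c)*(1064.7-45))
for n,u,v,z in[('L',366,265,70),('L',366,265,45),('R',466,266,45),('R',466,266,70)]:
    p=ray(c,u,v,z); print(n,z,p.round(1),'scene',np.round(proj(s,p),1), np.round(proj(s,p*[1,1,0]),1))
# guide plate
p=ray(c,252,190,12);print('plate',p.round(1))
b=im[160:225,170:325]
cv2.imwrite('pics/guide.png',cv2.resize(b[:,:,::-1],None,fx=5,fy=5,interpolation=cv2.INTER_CUBIC))
E
```

```text
white 465.5 267.0 16.007909774780273 [ 431.4 -251.4   70. ] [ 431.3 -258.8   45. ] 31.59659630095245 32.39072006442265
white 365.5 266.5 15.182326316833496 [434.8 -54.3  70. ] [434.8 -56.6  45. ] 29.967050182783705 30.72021822799291
white 414.5 240.36517333984375 44.704891204833984 [ 485.2 -152.1   70. ] [ 486.5 -157.    45. ] 88.23902807738854 90.45675774656992
white 278.94049072265625 184.0 21.15436363220215 [600.8 115.   70. ] [605.  116.9  45. ] 41.754726075685674 42.80415620727524
white 440.5 150.0 29.56781768798828 [ 665.5 -208.5   70. ] [ 671.3 -214.8   45. ] 58.361298391335446 59.828104925751234
L 70 [437.8 -55.3  70. ] scene [365.  247.1] [363.5 273.9]
L 45 [437.9 -57.7  45. ] scene [365.  256.5] [364.  273.5]
R 45 [ 433.3 -259.8   45. ] scene [408.6 230.6] [407.1 246.1]
R 70 [ 433.3 -252.5   70. ] scene [408.1 222.6] [405.8 247.1]
plate [598.5 176.2  12. ]
```

View pics/guide.png

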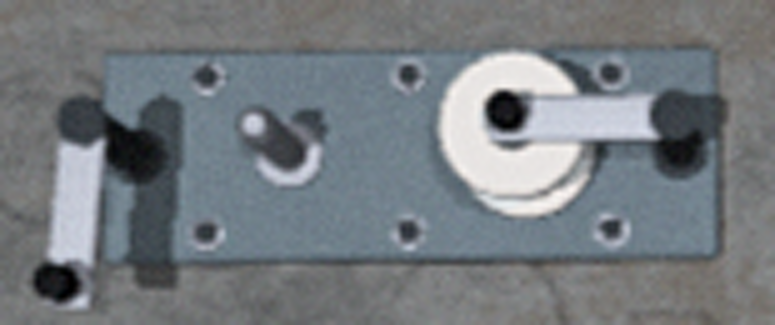

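Tall roller confirmed: the left one. In the zoomed guide view the spindle tip is at (221,184.8), the foot disc at (227.6,192), the pivot at (186.4,184) and the knob at (181.6,216.4), in full-picture pixels. Next I work out world positions and the tool's orientation.

```bash
python3 - <<'E'
from h import *
c=cam('top')
g=lambda u,v,z:ray(c,170+(u+.5)/5-.5,160+(v+.5)/5-.5,z).round(1)
for n,a in dict(tip=(255,124,93),foot=(288,160,16),pivot=(82,120,100.5),knob=(58,282,124.5),fknob=(507,110,124.5),fpiv=(677,112,100.5),c1=(105,52,12),c2=(716,48,12),c3=(720,255,12),c4=(106,260,12)).items(): print(n,g(*a))
print('roller',ray(c,366,266,70))
s=bot.get_state(); M=R.from_rotvec(s['orientation']).as_matrix(); print(M.round(3),s['tcp_pos'],s['qpos'])
w=cam('wrist'); print(M.T@(w['xyz']-s['tcp_pos']), (M.T@rot(w)).round(2), w['fovy'])
E
```

```text
tip [597.6 226.6  93. ]
foot [595.1 227.6  16. ]
pivot [598.7 291.8 100.5]
knob [533.5 294.3 124.5]
fknob [596.5 125.8 124.5]
fpiv [599.   62.4 100.5]
c1 [642.6 305.4  12. ]
c2 [641.2  47.7  12. ]
c3 [553.4  47.1  12. ]
c4 [554.4 304.7  12. ]
roller [435.80295537 -55.29492018  70.        ]
[[ 0.91   0.414 -0.   ]
 [ 0.414 -0.91   0.001]
 [ 0.    -0.001 -1.   ]] [ 279.37459887 -614.11490759  230.63717446] [-1.29397979e+00  2.86756150e-01  1.57740720e+00  1.88901318e-05
  1.27861275e+00 -1.49973978e-01]
[  66.16349675    0.78977677 -142.27671121] [[-0.   -0.96 -0.26]
 [ 1.   -0.   -0.  ]
 [ 0.   -0.26  0.96]] 64.8371251629892
```

Everything agrees with the given sizes (the pivot is 64.5 mm from the spindle). Guide yaw is about 0, the spindle is at (596.5, 227), and the keeper is at about 1.61 rad. I move over the tall roller and turn the tool so that its closing line lies along world x.

Emit:
jog_arm(
  targets=[
    {"dp": [0.037,-0.044,0],"angular": [0,0,-10.7],"gripper": 1},
    {"dp": [0.045,-0.037,0],"angular": [0,0,-10.7],"gripper": 1},
    {"dp": [0.051,-0.028,0],"angular": [0,0,-10.7],"gripper": 1},
    {"dp": [0.055,-0.018,0],"angular": [0,0,-10.7],"gripper": 1},
    {"dp": [0.058,-0.007,0],"angular": [0,0,-10.7],"gripper": 1},
  ],
)

```text
t: 0.92
tcp_pos: [357.3, -333.0, 231.5]
orientation: [2.436, 1.983, 0.0]
force: [0.2, 0.9, 1.1]
gripper_width: 1.003
finger_force: 0.0
```

Emit:
jog_arm(
  targets=[
    {"dp": [0.058,0.004,0],"angular": [0,0,-10.7],"gripper": 1},
    {"dp": [0.056,0.014,0],"angular": [0,0,-1.3],"gripper": 1},
    {"dp": [0.05,0.016,0],"angular": [0,0,0],"gripper": 1},
    {"dp": [0.04,0.016,0],"angular": [0,0,0],"gripper": 1},
    {"dp": [0,0,0],"angular": [0,0,0],"gripper": 1},
  ],
)

```text
t: 1.55
tcp_pos: [421.0, -130.9, 231.5]
orientation: [2.217, 2.226, 0.001]
force: [0.4, -0.5, 0.3]
gripper_width: 0.999
finger_force: 0.0
```

Emit:
jog_arm(
  targets=[
    {"dp": [0.04,0.008,0.03],"angular": [0,0,0],"gripper": 1},
    {"dp": [0.036,0.007,0.03],"angular": [0,0,0],"gripper": 1},
    {"dp": [0,0,0.02],"angular": [0,0,0],"gripper": 1},
    {"dp": [0,0,0],"angular": [0,0,0],"gripper": 1},
    {"dp": [0,0,0],"angular": [0,0,0],"gripper": 1},
  ],
)

```text
t: 2.17
tcp_pos: [436.1, -58.3, 152.3]
orientation: [2.223, 2.218, 0.001]
force: [0.2, -0.4, 0.4]
gripper_width: 1.0
finger_force: 0.0
```

```bash
python3 - <<'E'
from h import *
c=cam('wrist','w1'); s=bot.get_state(); print(s['tcp_pos'],s['orientation'])
hsv=cv2.cvtColor(c['image'],cv2.COLOR_RGB2HSV)
m=((hsv[:,:,2]>180)&(hsv[:,:,1]<40)).astype(np.uint8)
cs,_=cv2.findContours(m,0,2)
for k in cs:
    if cv2.contourArea(k)>1500:
        (u,v),r=cv2.minEnclosingCircle(k);print(u,v,r,ray(c,u,v,70),cv2.boundingRect(k))
E
```

```text
[436.36693025 -58.37305277 152.65892527] [2.22226508e+00 2.21748905e+00 1.34677811e-03]
```

View pics/w1.png

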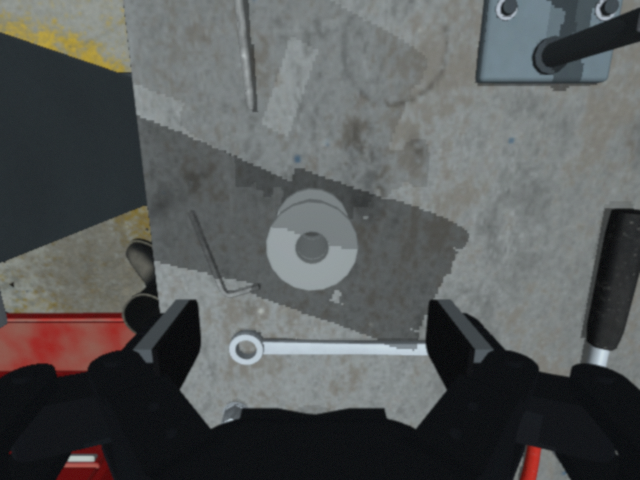

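The wrist view shows the tall roller's top flange centred at (312,243), about 45 px in radius, with the bore at (312,247). I cast the ray through it.

```bash
python3 - <<'E'
from h import *
c=cam('wrist')
print(ray(c,312,243,70),ray(c,312,246,70),ray(c,267,243,70),ray(c,357,243,70),proj(c,(436,-56,70)))
print(foc(c),c['cx'],c['cy'])
E
```

```text
[435.73748272 -54.7588055   70.        ] [435.73008865 -56.68469562  70.        ] [407.960075  -54.6589196  70.       ] [463.52362886 -54.85872282  70.        ] (np.float64(312.4323237271124), np.float64(244.9334278994401))
377.9088061925072 312.8547987290153 241.67465870396745
```

Emit:
jog_arm(
  targets=[
    {"dp": [0.003,0,0.035],"angular": [0,0,0],"gripper": 1},
    {"dp": [0,0,0.035],"angular": [0,0,0],"gripper": 1},
    {"dp": [0,0,0.025],"angular": [0,0,0],"gripper": 1},
    {"dp": [0,0,0.014],"angular": [0,0,0],"gripper": 1},
    {"dp": [0,0,0],"angular": [0,0,0],"gripper": 1},
  ],
)

```text
t: 2.9
tcp_pos: [435.4, -54.5, 42.2]
orientation: [-2.222, -2.219, 0.001]
force: [0.1, 0.3, -0.1]
gripper_width: 1.001
finger_force: 0.0
```

Emit:
jog_arm(
  targets=[
    {"dp": [0,0,0],"angular": [0,0,0],"gripper": 0.4},
    {"dp": [0,0,0],"angular": [0,0,0],"gripper": 0.4},
    {"dp": [0,0,0],"angular": [0,0,0],"gripper": 0.4},
    {"dp": [0,0,0],"angular": [0,0,0],"gripper": 0.4},
    {"dp": [0,0,0],"angular": [0,0,0],"gripper": 0.4},
  ],
)

```text
t: 3.52
tcp_pos: [436.8, -54.8, 44.4]
orientation: [2.22, 2.219, 0.001]
force: [-2.3, 0.3, 6.4]
gripper_width: 0.657
finger_force: 62.1
```

Emit:
jog_arm(
  targets=[
    {"dp": [0,0,-0.02],"angular": [0,0,0],"gripper": 0.4},
    {"dp": [0,0,-0.04],"angular": [0,0,0],"gripper": 0.4},
    {"dp": [0,0,-0.05],"angular": [0,0,0],"gripper": 0.4},
    {"dp": [0,0,-0.05],"angular": [0,0,0],"gripper": 0.4},
    {"dp": [0,0,0],"angular": [0,0,0],"gripper": 0.4},
  ],
)

```text
t: 4.15
tcp_pos: [438.4, -55.2, 207.9]
orientation: [2.215, 2.213, 0.008]
force: [-0.1, -0.2, -2.3]
gripper_width: 0.659
finger_force: 64.3
```

Emit:
jog_arm(
  targets=[
    {"dp": [0.03,0.02,0],"angular": [0,0,0],"gripper": 0.4},
    {"dp": [0.04,0.025,0],"angular": [0,0,0],"gripper": 0.4},
    {"dp": [0.05,0.03,0],"angular": [0,0,0],"gripper": 0.4},
    {"dp": [0.04,0.02,0],"angular": [0,0,0],"gripper": 0.4},
    {"dp": [0.03,0.01,0],"angular": [0,0,0],"gripper": 0.4},
  ],
)

```text
t: 4.78
tcp_pos: [540.3, 137.4, 200.2]
orientation: [-2.219, -2.22, 0.004]
force: [-0.6, 0.6, -2.3]
gripper_width: 0.66
finger_force: 64.4
```

Emit:
jog_arm(
  targets=[
    {"dp": [0.03,0.015,0],"angular": [0,0,0],"gripper": 0.4},
    {"dp": [0.03,0.02,0],"angular": [0,0,0],"gripper": 0.4},
    {"dp": [0.022,0.015,0],"angular": [0,0,0],"gripper": 0.4},
    {"dp": [0.01,0.005,0],"angular": [0,0,0],"gripper": 0.4},
    {"dp": [0,0,0],"angular": [0,0,0],"gripper": 0.4},
  ],
)

```text
t: 5.4
tcp_pos: [595.0, 227.6, 200.9]
orientation: [-2.221, -2.221, 0.004]
force: [-0.4, 0.6, -2.5]
gripper_width: 0.652
finger_force: 64.4
```

```bash
python3 - <<'E'
from h import *
c=cam('wrist','w2'); s=bot.get_state(); print(s['tcp_pos'],s['orientation'],s['force'],s['gripper_width'])
d=cam('scene'); b=d['image'][150:330,180:330]
cv2.imwrite('pics/s2.png',cv2.resize(b[:,:,::-1],None,fx=3,fy=3,interpolation=cv2.INTER_CUBIC))
E
```

```text
[594.95182231 227.13236366 201.24153449] [-2.22148484 -2.22011665  0.00342459] [ 0.55858511  0.14186541 -1.22175822] 0.6573464212248049
```

View pics/w2.png

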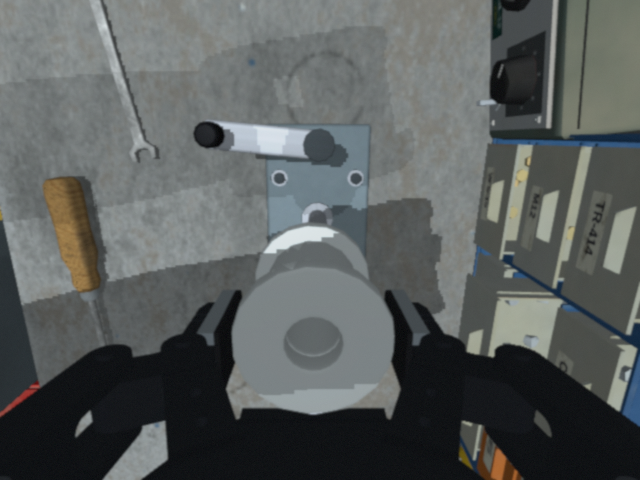

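View pics/s2.png

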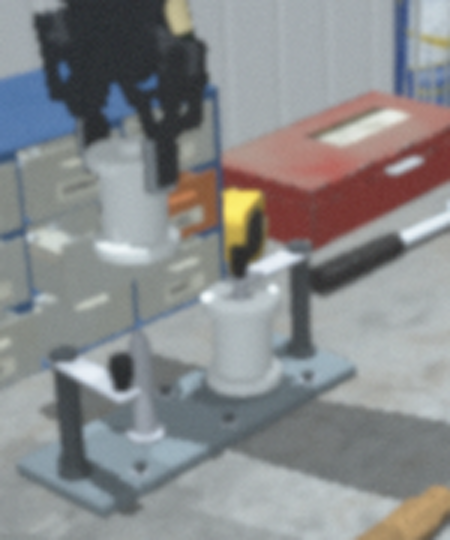

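The roller is held upright above the spindle. In the wrist view its top flange is centred near (313,340), the pivot cap is at (320,145), the knob at (208,134), and the foot disc shows at about (317,215). I compare the roller's axis with the spindle's.

```bash
python3 - <<'E'
from h import *
c=cam('wrist')
print('top',ray(c,313,340,226.5),'w',ray(c,233,338,226.5)[0],ray(c,393,338,226.5)[0])
print('pivot',ray(c,320,145,100.5),'knob',ray(c,208,133,124.5),'plate edge',ray(c,268,145,12),ray(c,370,145,12),ray(c,320,124,12))
for n,p in dict(foot=(596.5,227,16),tip=(596.5,227,93),top=(595,227,226.5),bot=(595,227,156.5)).items():print(n,proj(c,p))
g=c['image'][180:300,230:400]
hsv=cv2.cvtColor(g,cv2.COLOR_RGB2GRAY)
print(hsv[30:50:3,60:115:3])
k=cv2.cvtColor(c['image'],cv2.COLOR_RGB2GRAY)
cv2.imwrite('pics/w3.png',cv2.resize(c['image'][190:430,220:410,::-1],None,fx=2.5,fy=2.5,interpolation=cv2.INTER_CUBIC))
E
```

```text
top [594.96359696 225.3665646  226.5       ] w 567.2866534293953 622.6114099782629
pivot [599.19911112 288.8011783  100.5       ] knob [536.2936573  295.80778074 124.5       ] plate edge [556.34902354 287.49816561  12.        ] [643.11597784 287.30754735  12.        ] [600.55051865 304.46853088  12.        ]
foot (np.float64(315.24128314104394), np.float64(215.71810893325193))
tip (np.float64(315.6461726718038), np.float64(237.81194287336106))
top (np.float64(313.09535774699145), np.float64(335.75841638268776))
bot (np.float64(313.3453915557363), np.float64(268.51092363240184))
[[141 141 140 138 136 172 177 153  98  89  95 101 105  97  71  70  69  69
   85]
 [139 140 139 138 173 182 160  92  87  83  75  76  97 100  78  69  72  81
   86]
 [140 139 140 139 179 196 144  87  82  76  75  73  93  99  90  81  86  88
   87]
 [139 139 140 139 179 200 133  80  76  75  75  73  89 119 103  87  87  87
   87]
 [138 139 139 137 156 158 111  94  90  85  82  78  97 128  89  86  86  86
   86]
 [135 127 118 115 122 137 149 139 130 121 117 112 111 108  91  89  86  85
   86]
 [123 141 166 202 219 226 226 225 225 223 219 217 209 161 117 102  91  86
   87]]
```

View pics/w3.png

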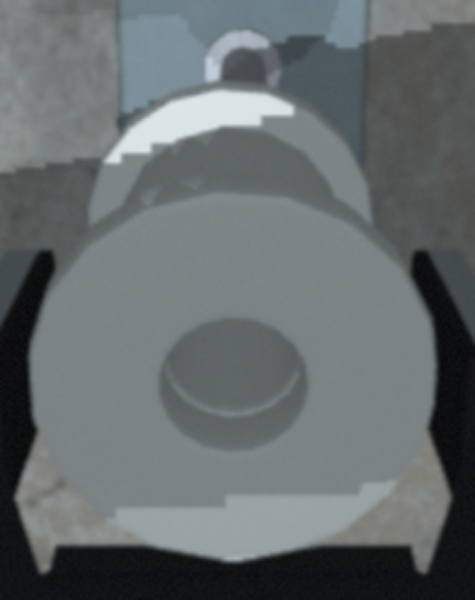

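The roller is about 2.5 mm short in x and level within about 0.5 mm in y. I correct that, lower to just inside the taper, then look through the bore.

Emit:
jog_arm(
  targets=[
    {"dp": [0.0005,0.0025,0.02],"angular": [0,0,0],"gripper": 0.4},
    {"dp": [0,0,0.025],"angular": [0,0,0],"gripper": 0.4},
    {"dp": [0,0,0.015],"angular": [0,0,0],"gripper": 0.4},
    {"dp": [0,0,0.007],"angular": [0,0,0],"gripper": 0.4},
    {"dp": [0,0,0],"angular": [0,0,0],"gripper": 0.4},
  ],
)

```text
t: 6.18
tcp_pos: [598.1, 228.0, 134.8]
orientation: [-2.222, -2.22, 0.001]
force: [0.2, 0.9, -2.7]
gripper_width: 0.659
finger_force: 64.4
```

```bash
python3 - <<'E'
from h import *
c=cam('wrist'); s=bot.get_state(); print(s['tcp_pos'],s['force'])
cv2.imwrite('pics/w4.png',cv2.resize(c['image'][260:420,230:400,::-1],None,fx=3.5,fy=3.5,interpolation=cv2.INTER_CUBIC))
E
```

```text
[598.65012365 228.10204747 135.73172529] [-0.23090465  0.16124422 -2.1351896 ]
```

View pics/w4.png

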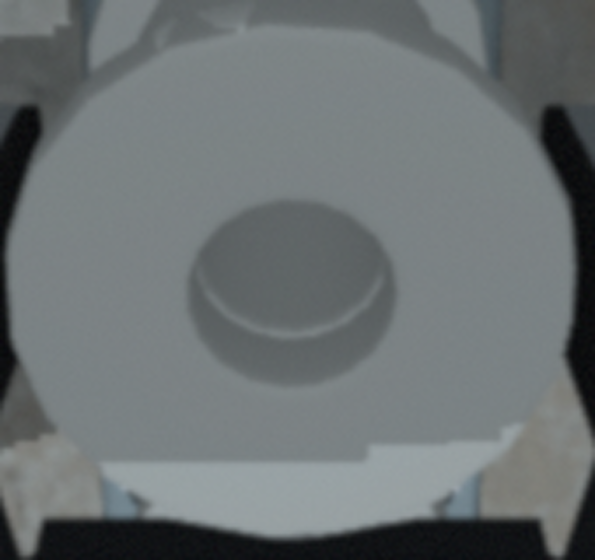

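The view shows the bore centred at about (313,343); the spindle tip is still too low to be seen inside it. I lower gently and watch the force.

Emit:
jog_arm(
  targets=[
    {"dp": [0,0,0.003],"angular": [0,0,0],"gripper": 0.4},
    {"dp": [0,0,0.003],"angular": [0,0,0],"gripper": 0.4},
    {"dp": [0,0,0.003],"angular": [0,0,0],"gripper": 0.4},
    {"dp": [0,0,0.003],"angular": [0,0,0],"gripper": 0.4},
    {"dp": [0,0,0],"angular": [0,0,0],"gripper": 0.4},
  ],
)

```text
t: 6.85
tcp_pos: [598.0, 228.1, 122.8]
orientation: [-2.222, -2.22, 0.001]
force: [-0.1, -0.1, -2.7]
gripper_width: 0.656
finger_force: 64.4
```

Bottom edge is now at about 79 mm, past the taper, with no side force. I continue.

Emit:
jog_arm(
  targets=[
    {"dp": [0,0,0.004],"angular": [0,0,0],"gripper": 0.4},
    {"dp": [0,0,0.005],"angular": [0,0,0],"gripper": 0.4},
    {"dp": [0,0,0.005],"angular": [0,0,0],"gripper": 0.4},
    {"dp": [0,0,0.006],"angular": [0,0,0],"gripper": 0.4},
    {"dp": [0,0,0],"angular": [0,0,0],"gripper": 0.4},
  ],
)

```text
t: 7.48
tcp_pos: [597.7, 227.9, 102.3]
orientation: [-2.222, -2.22, 0.002]
force: [-0.0, 0.1, -2.4]
gripper_width: 0.657
finger_force: 64.4
```

```bash
python3 - <<'E'
from h import *
c=cam('wrist'); s=bot.get_state(); print(s['tcp_pos'],s['force'])
cv2.imwrite('pics/w5.png',cv2.resize(c['image'][260:420,230:400,::-1],None,fx=3.5,fy=3.5,interpolation=cv2.INTER_CUBIC))
E
```

```text
[598.00954763 228.04790753 102.80926921] [-0.2593064   0.14621007 -2.02455519]
```

View pics/w5.png

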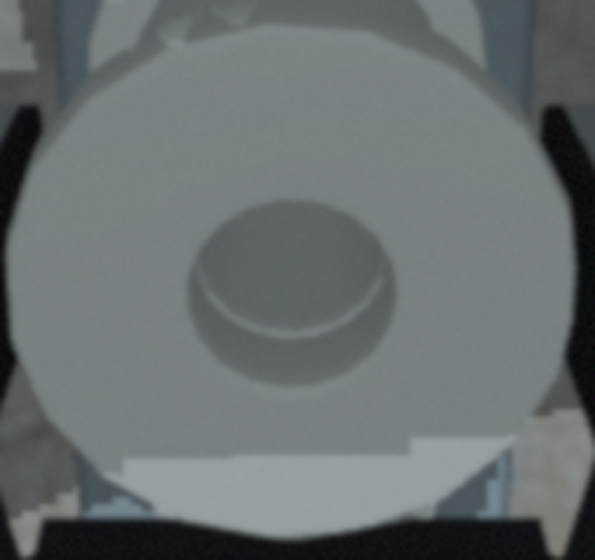

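The tip still can't be seen, which the viewing angle explains, since the camera only sees about 21 mm down the bore axis. The force is unchanged, so the spindle is inside the bore, and I keep lowering.

Emit:
jog_arm(
  targets=[
    {"dp": [0,0,0.006],"angular": [0,0,0],"gripper": 0.4},
    {"dp": [0,0,0.008],"angular": [0,0,0],"gripper": 0.4},
    {"dp": [0,0,0.008],"angular": [0,0,0],"gripper": 0.4},
    {"dp": [0,0,0.008],"angular": [0,0,0],"gripper": 0.4},
    {"dp": [0,0,0.004],"angular": [0,0,0],"gripper": 0.4},
  ],
)

```text
t: 8.15
tcp_pos: [597.8, 228.0, 68.3]
orientation: [-2.222, -2.22, 0.002]
force: [1.0, 0.9, -1.4]
gripper_width: 0.657
finger_force: 64.4
```

Emit:
jog_arm(
  targets=[
    {"dp": [0,0,0.002],"angular": [0,0,0],"gripper": 0.4},
    {"dp": [0,0,0.002],"angular": [0,0,0],"gripper": 0.4},
    {"dp": [0,0,0.001],"angular": [0,0,0],"gripper": 0.4},
    {"dp": [0,0,0.001],"angular": [0,0,0],"gripper": 0.4},
    {"dp": [0,0,0],"angular": [0,0,0],"gripper": 0.4},
  ],
)

```text
t: 8.78
tcp_pos: [598.3, 228.1, 63.3]
orientation: [-2.222, -2.221, -0.0]
force: [-0.3, -0.1, -2.5]
gripper_width: 0.655
finger_force: 64.4
```

Emit:
jog_arm(
  targets=[
    {"dp": [0,0,0.001],"angular": [0,0,0],"gripper": 0.4},
    {"dp": [0,0,0.001],"angular": [0,0,0],"gripper": 0.4},
    {"dp": [0,0,0.0005],"angular": [0,0,0],"gripper": 0.4},
    {"dp": [0,0,0],"angular": [0,0,0],"gripper": 0.4},
    {"dp": [0,0,0],"angular": [0,0,0],"gripper": 0.4},
  ],
)

```text
t: 9.4
tcp_pos: [598.3, 228.1, 60.9]
orientation: [2.222, 2.221, 0.0]
force: [0.3, -0.3, -1.9]
gripper_width: 0.656
finger_force: 64.4
```

Emit:
jog_arm(
  targets=[
    {"dp": [0,0,0.0005],"angular": [0,0,0],"gripper": 0.4},
    {"dp": [0,0,0.0005],"angular": [0,0,0],"gripper": 0.4},
    {"dp": [0,0,0.0005],"angular": [0,0,0],"gripper": 0.4},
    {"dp": [0,0,0],"angular": [0,0,0],"gripper": 0.4},
    {"dp": [0,0,0],"angular": [0,0,0],"gripper": 0.4},
  ],
)

```text
t: 10.02
tcp_pos: [598.5, 228.2, 60.4]
orientation: [2.222, 2.221, 0.0]
force: [-3.8, -0.6, 5.1]
gripper_width: 0.653
finger_force: 64.9
```

Contact came at the expected height. I press half a millimetre more to confirm it is seated.

Emit:
jog_arm(
  targets=[
    {"dp": [0,0,0.0005],"angular": [0,0,0],"gripper": 0.4},
    {"dp": [0,0,0.0005],"angular": [0,0,0],"gripper": 0.4},
    {"dp": [0,0,0],"angular": [0,0,0],"gripper": 0.4},
    {"dp": [0,0,0],"angular": [0,0,0],"gripper": 0.4},
    {"dp": [0,0,0],"angular": [0,0,0],"gripper": 0.4},
  ],
)

```text
t: 10.65
tcp_pos: [598.6, 228.3, 60.3]
orientation: [-2.222, -2.221, -0.0]
force: [-4.0, -1.6, 9.8]
gripper_width: 0.655
finger_force: 65.2
```

Stiff contact: the roller is seated. I release and rise.

Emit:
jog_arm(
  targets=[
    {"dp": [0,0,0],"angular": [0,0,0],"gripper": 0.8},
    {"dp": [0,0,0],"angular": [0,0,0],"gripper": 1},
    {"dp": [0,0,0],"angular": [0,0,0],"gripper": 1},
    {"dp": [0,0,0],"angular": [0,0,0],"gripper": 1},
    {"dp": [0,0,0],"angular": [0,0,0],"gripper": 1},
  ],
)

```text
t: 11.28
tcp_pos: [598.3, 228.0, 58.2]
orientation: [-2.222, -2.22, 0.0]
force: [-0.8, 0.1, 0.2]
gripper_width: 1.002
finger_force: 0.0
```

Emit:
jog_arm(
  targets=[
    {"dp": [0,0,-0.02],"angular": [0,0,0],"gripper": 1},
    {"dp": [0,0,-0.03],"angular": [0,0,0],"gripper": 1},
    {"dp": [0,0,-0.04],"angular": [0,0,0],"gripper": 1},
    {"dp": [0,0,-0.03],"angular": [0,0,0],"gripper": 1},
    {"dp": [0,0,0],"angular": [0,0,0],"gripper": 1},
  ],
)

```text
t: 11.9
tcp_pos: [600.7, 228.7, 183.8]
orientation: [2.219, 2.217, 0.012]
force: [1.0, 0.7, -0.4]
gripper_width: 0.999
finger_force: 0.0
```

```bash
python3 - <<'E'
from h import *
c=cam('wrist'); s=bot.get_state(); print(s['tcp_pos'],s['force'],s['gripper_width'])
d=cam('scene')
a=cv2.resize(c['image'],(520,390)); b=cv2.resize(d['image'][200:330,180:310],(280,280),interpolation=cv2.INTER_CUBIC)
o=np.zeros((390,800,3),np.uint8); o[:,:520]=a; o[:280,520:]=b
cv2.imwrite('pics/w6.png',o[:,:,::-1])
E
```

```text
[599.31964842 228.32934785 181.03526709] [-0.39972979 -0.59997993 -1.0479653 ] 1.001330602005209
```

View pics/w6.png

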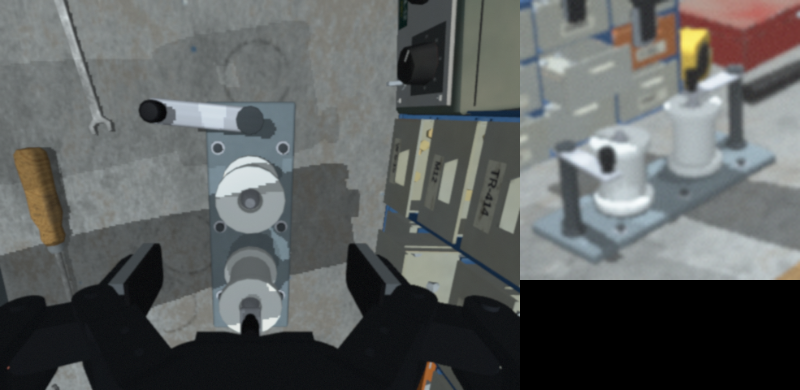

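The roller is seated with the spindle tip showing above it; in the wrist view the knob is at about (187,137). Next I bring the tool above the knob, turned so that the closing line lies along the knob's path, with the fingers partly closed to cage it.

Emit:
jog_arm(
  targets=[
    {"dp": [0.034,-0.033,0],"angular": [0,0,0],"gripper": 0.4},
    {"dp": [0.033,-0.032,0],"angular": [0,0,0],"gripper": 0.4},
    {"dp": [0,0,0],"angular": [0,0,10],"gripper": 0.4},
    {"dp": [0,0,0],"angular": [0,0,10],"gripper": 0.4},
    {"dp": [0,0,0],"angular": [0,0,10],"gripper": 0.4},
  ],
)

```text
t: 12.62
tcp_pos: [532.0, 294.9, 176.0]
orientation: [-2.725, -1.562, 0.006]
force: [-0.1, -0.0, -0.4]
gripper_width: 0.399
finger_force: 0.0
```

Emit:
jog_arm(
  targets=[
    {"dp": [0,0,0],"angular": [0,0,10],"gripper": 0.4},
    {"dp": [0,0,0],"angular": [0,0,10],"gripper": 0.4},
    {"dp": [0,0,0],"angular": [0,0,10],"gripper": 0.4},
    {"dp": [0,0,0],"angular": [0,0,10],"gripper": 0.4},
    {"dp": [0,0,0],"angular": [0,0,10],"gripper": 0.4},
  ],
)

```text
t: 13.25
tcp_pos: [532.1, 294.7, 176.0]
orientation: [3.13, 0.263, -0.006]
force: [0.0, 0.2, 0.2]
gripper_width: 0.395
finger_force: 0.0
```

Emit:
jog_arm(
  targets=[
    {"dp": [0,0,0],"angular": [0,0,10],"gripper": 0.4},
    {"dp": [0,0,0],"angular": [0,0,0],"gripper": 0.4},
    {"dp": [0,0,0],"angular": [0,0,0],"gripper": 0.4},
    {"dp": [0,0,0],"angular": [0,0,0],"gripper": 0.4},
    {"dp": [0,0,0],"angular": [0,0,0],"gripper": 0.4},
  ],
)

```text
t: 13.88
tcp_pos: [533.3, 295.1, 178.2]
orientation: [3.142, -0.0, -0.0]
force: [0.7, -0.2, -0.2]
gripper_width: 0.402
finger_force: 0.0
```

```bash
python3 - <<'E'
from h import *
c=cam('wrist'); t=cam('top'); s=bot.get_state(); M=R.from_rotvec(s['orientation']).as_matrix();print(s['tcp_pos'],s['gripper_width'],M[:2,:2].round(3))
# knob: dark blob near prediction in wrist
u,v=map(int,proj(c,(534.5,295,124.5)));print('pred',u,v)
g=cv2.cvtColor(c['image'],cv2.COLOR_RGB2GRAY)
x0,y0=u-50,v-50;m=(g[y0:y0+100,x0:x0+100]<45).astype(np.uint8)
n,l,st,ce=cv2.connectedComponentsWithStats(m)
for i in range(1,n):
    if st[i,4]>60:print(st[i],ce[i]+[x0,y0],ray(c,*(ce[i]+[x0,y0]),120))
E
```

```text
[533.39178086 295.14299332 178.41997075] 0.4014558413935255 [[ 1. -0.]
 [-0. -1.]]
pred 311 262
[ 38  31  25  30 593] [310.74198988 257.71163575] [535.68841204 295.68023104 120.        ]
[  0  76  10  24 189] [265.56084656 300.96296296] [509.62900059 321.72597332 120.        ]
[ 95  76   5  24 102] [358.35294118 300.02941176] [510.16406648 268.4023881  120.        ]
```

The knob is at (535, 295.5), centred between the fingers, so I lower over it.

Emit:
jog_arm(
  targets=[
    {"dp": [0.001,0,0.03],"angular": [0,0,0],"gripper": 0.4},
    {"dp": [0,0,0.02],"angular": [0,0,0],"gripper": 0.4},
    {"dp": [0,0,0.012],"angular": [0,0,0],"gripper": 0.4},
    {"dp": [0,0,0.009],"angular": [0,0,0],"gripper": 0.4},
    {"dp": [0,0,0],"angular": [0,0,0],"gripper": 0.4},
  ],
)

```text
t: 14.6
tcp_pos: [534.1, 295.1, 106.8]
orientation: [3.141, -0.001, -0.002]
force: [0.6, 0.1, 0.3]
gripper_width: 0.398
finger_force: 0.0
```

The knob is caged. I advance to contact, then follow the arc.

Emit:
jog_arm(
  targets=[
    {"dp": [0,0.007,0],"angular": [0,0,0],"gripper": 0.4},
    {"dp": [0,0.006,0],"angular": [0,0,0],"gripper": 0.4},
    {"dp": [0.0011,0.0055,0],"angular": [0,0,-5],"gripper": 0.4},
    {"dp": [0.0011,0.0055,0],"angular": [0,0,-5],"gripper": 0.4},
    {"dp": [0.0011,0.0055,0],"angular": [0,0,-5],"gripper": 0.4},
  ],
)

```text
t: 15.22
tcp_pos: [539.0, 265.9, 108.0]
orientation: [-3.113, -0.413, -0.001]
force: [-0.9, 1.1, 0.5]
gripper_width: 0.4
finger_force: 0.7
```

```bash
cat > k.py <<'E'
from h import *
t=cam('top'); s=bot.get_state(); print(s['tcp_pos'].round(1),s['force'].round(1))
M=R.from_rotvec(s['orientation']).as_matrix(); print('psi',np.degrees(np.arctan2(M[1,0],M[0,0])))
p=M.T@(s['tcp_pos']-[598.5,291.5,0]); print('rel pivot in tool',p[:2].round(1))
E
python3 k.py
```

```text
[539.3 265.3 108. ] [-0.5  1.2  0.6]
psi 15.185971461173715
rel pivot in tool [-63.9   9.7]
```

Right on the arc with a light contact (about 1.3 N), so I continue.

Emit:
jog_arm(
  targets=[
    {"dp": [0.0026,0.011,0],"angular": [0,0,-10],"gripper": 0.4},
    {"dp": [0.0026,0.011,0],"angular": [0,0,-10],"gripper": 0.4},
    {"dp": [0.0026,0.011,0],"angular": [0,0,-10],"gripper": 0.4},
    {"dp": [0.0026,0.011,0],"angular": [0,0,-10],"gripper": 0.4},
    {"dp": [0.0011,0.0055,0],"angular": [0,0,-5],"gripper": 0.4},
  ],
)

```text
t: 15.9
tcp_pos: [574.7, 230.9, 107.8]
orientation: [-2.72, -1.571, 0.001]
force: [-1.7, 0.3, 0.9]
gripper_width: 0.398
finger_force: 0.7
```

```bash
python3 k.py
```

```text
[575.2 230.7 107.8] [-0.9  0.3  0.5]
psi 60.115234576153625
rel pivot in tool [-64.3  10.2]
```

Emit:
jog_arm(
  targets=[
    {"dp": [0.0026,0.011,0],"angular": [0,0,-10],"gripper": 0.4},
    {"dp": [0.0026,0.011,0],"angular": [0,0,-10],"gripper": 0.4},
    {"dp": [0.0011,0.0055,0],"angular": [0,0,-5],"gripper": 0.4},
    {"dp": [0.0008,0.003,0],"angular": [0,0,-3],"gripper": 0.4},
    {"dp": [0,0,0],"angular": [0,0,0],"gripper": 0.4},
  ],
)

```text
t: 16.58
tcp_pos: [605.3, 227.3, 107.5]
orientation: [2.263, 2.178, 0.0]
force: [-0.6, 0.0, 0.1]
gripper_width: 0.395
finger_force: 0.1
```

```bash
python3 k.py
```

```text
[605.3 227.3 107.5] [-0.3  0.2  0.1]
psi 87.82076879569499
rel pivot in tool [-63.9   9.3]
```

Now I push on to the stop in small steps until the force rises.

Emit:
jog_arm(
  targets=[
    {"dp": [0,0.001,0],"angular": [0,0,-1],"gripper": 0.4},
    {"dp": [0,0.001,0],"angular": [0,0,-1],"gripper": 0.4},
    {"dp": [0,0.001,0],"angular": [0,0,0],"gripper": 0.4},
    {"dp": [0,0.0005,0],"angular": [0,0,0],"gripper": 0.4},
    {"dp": [0,0,0],"angular": [0,0,0],"gripper": 0.4},
  ],
)

```text
t: 17.25
tcp_pos: [608.1, 227.6, 107.3]
orientation: [-2.221, -2.22, 0.002]
force: [-4.4, 0.6, 2.6]
gripper_width: 0.405
finger_force: 2.3
```

Emit:
jog_arm(
  targets=[
    {"dp": [0,0.0005,0],"angular": [0,0,0],"gripper": 0.4},
    {"dp": [0,0.0005,0],"angular": [0,0,0],"gripper": 0.4},
    {"dp": [0,0.0005,0],"angular": [0,0,0],"gripper": 0.4},
    {"dp": [0,0,0],"angular": [0,0,0],"gripper": 0.4},
    {"dp": [0,0,0],"angular": [0,0,0],"gripper": 0.4},
  ],
)

```text
t: 17.88
tcp_pos: [608.3, 227.6, 107.2]
orientation: [-2.22, -2.218, 0.007]
force: [-8.2, 0.1, 5.3]
gripper_width: 0.402
finger_force: 4.1
```

Firm against the stop, with the knob at x of about 598, in line with the pivot. I back off, rise and check.

Emit:
jog_arm(
  targets=[
    {"dp": [0,-0.006,0],"angular": [0,0,0],"gripper": 0.4},
    {"dp": [0,0,0],"angular": [0,0,0],"gripper": 0.4},
    {"dp": [0,0,-0.02],"angular": [0,0,0],"gripper": 0.4},
    {"dp": [0,0,-0.05],"angular": [0,0,0],"gripper": 0.4},
    {"dp": [0,0,-0.05],"angular": [0,0,0],"gripper": 0.4},
  ],
)

```text
t: 18.5
tcp_pos: [604.9, 227.4, 230.1]
orientation: [2.222, 2.219, 0.003]
force: [0.9, 0.3, 0.2]
gripper_width: 0.397
finger_force: 0.0
```

Emit:
jog_arm(
  targets=[
    {"dp": [-0.05,-0.05,0],"angular": [0,0,0],"gripper": 0.4},
    {"dp": [-0.06,-0.05,0],"angular": [0,0,0],"gripper": 0.4},
    {"dp": [-0.06,-0.03,0],"angular": [0,0,0],"gripper": 0.4},
    {"dp": [-0.06,0,0],"angular": [0,0,0],"gripper": 0.4},
    {"dp": [0,0,0],"angular": [0,0,0],"gripper": 0.4},
  ],
)

```text
t: 19.12
tcp_pos: [492.7, 15.9, 229.5]
orientation: [2.226, 2.211, 0.003]
force: [0.1, 1.2, 0.3]
gripper_width: 0.399
finger_force: 0.0
```

```bash
python3 - <<'E'
from h import *
t=cam('top'); s=bot.get_state(); print(s['tcp_pos'],s['force'],s['t'])
g=cv2.cvtColor(t['image'],cv2.COLOR_RGB2GRAY)
for n,P in dict(shut=(598,227.5,124.5),fitted=(596.5,126,124.5)).items():
    u,v=map(int,proj(t,P)); m=(g[v-8:v+9,u-8:u+9]<50).astype(np.uint8)
    k=cv2.moments(m,True); q=(k['m10']/k['m00']+u-8,k['m01']/k['m00']+v-8); print(n,(u,v),k['m00'],ray(t,*q,122).round(1))
# roller flange top and short roller
hsv=cv2.cvtColor(t['image'],cv2.COLOR_RGB2HSV); m=((hsv[:,:,2]>185)&(hsv[:,:,1]<40)).astype(np.uint8)
for k in cv2.findContours(m[:320],0,2)[0]:
    if cv2.contourArea(k)>200:
        (u,v),r=cv2.minEnclosingCircle(k); print(round(u),round(v),round(r),cv2.contourArea(k))
E
```

```text
[492.71820481  17.6588271  229.24144918] [ 0.07792282  0.77995032 -0.71144566] 19.175
shut (216, 181) 44.0 [597.1 226.3 122. ]
fitted (270, 181) 39.0 [596.2 126.5 122. ]
466 268 16 618.0
414 247 52 514.5
215 188 24 795.0
276 185 18 720.0
440 150 30 334.5
476 79 22 271.5
```

The keeper knob is at (597, 226), mirroring the fitted side, and the short roller hasn't moved. I hand the job in.

```bash
python3 -c "
from plant import bot
print(bot.hand_in())"
```

```text
the job is handed in; nothing more can be done
None
```

I lowered the tall roller onto the empty spindle until it sat fully down, swung the keeper bar shut against its stop, left the short roller where it was, and handed the job in at about 19 s; no verdict came back.

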